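# Shim the rocking stirrer

### The arm

A 6-joint arm with a two-finger parallel gripper is mounted at the origin on a cart in front of the work surface, level with it; the furniture and walls round the work are solid. World frame = base frame: x ahead of the robot, y to its left, z up, the work surface at z = 0. Lengths are in mm, angles in rad, forces in N, time in s.
With the tool pointing down it reaches from about 350 to 775 mm from the base axis. Payload 7.3 kg.
Tool frame: the origin (TCP) lies between the finger pads; the fingertips stand 14 mm ahead of it and the grasp point (between the pads) lies 5 mm behind it (robot.tips_ahead is the distance from the TCP to the fingertips, in mm); y points along the fingers, x is the direction in which the jaws open and shut, and the axes are right-handed (so a half turn about y gives the same grasp; the last joint's range is limited). The gripper opens to 92 mm and grips with 3 to 60 N. Pads are 19 mm wide; open, the fingers measure 130 mm over their backs; the gripper's body (75 mm by 190 mm) begins 47 mm behind the grasp point.
Start: joints at [-1.287, 0.342, 1.524, -0, 1.275, -0.146], TCP at [218.785, -477.259, 240.741] pointing down, gripper open.
Joint ranges: [-2.53, 2.53], [-0.77, 2.02], [0.04, 2.7], [-1, 4.14], [0.28, 2.66], [-3.11, 3.11]. Speed limits (rad/s): [2.57, 2.57, 3.14, 3.14, 3.14, 3.14].

### API

Orientations are given as a unit quaternion [w, x, y, z].
In Python, from cell import monitor, viewer, finish_job, robot gives the robot as it stands. The module is installed in compiled form; this text tells all that it offers.
- The arm moves only by the shell command python3 -m creep 'ROWS' [FORCE]. ROWS is JSON, one flat list of numbers, 5 for each row, row after row: the finger opening in mm, from 0 to 91.8, then the shift along the tool's x, y, z in mm, then the turn about the tool's y in degrees. In form: [grip, x, y, z, spin, grip, x, y, z, spin, ...]. A call has 1 to 12 rows; each row is the pose to reach, as a shift and turn from the pose measured when the call began, along the tool's axes at that moment; what a row does not reach only later rows make up. A row lasts 1/12 s, in which the tool goes at most 41.7 mm and 7.16 degrees, less where a joint would pass 70% of its speed; a pose out of reach is approached as far as the arm can. A call with a gripper value outside its range is refused whole. The fingers move at their own pace and stop on an object; FORCE is the grip in N (left out, the last holds). Time passes only in rows, so rows that repeat a pose let the fingers close. It gives the time, the measured TCP pose, the force and the opening at its end, in the units of the state.
- monitor.read_state(): the state, without advancing time (a new reading comes with each control period).
- viewer.get_image(name): name is "scene" or "top" or "wrist"; returns the picture (400x640x3 uint8, red, green, blue); there is no depth.
- viewer.camera_params(name): a dict with "intrinsics" (3x3 intrinsics, pixels), "xyz" and "orientation" of the camera in the world; the wrist camera has in their place "hand_eye" (4x4, takes a point from camera to tool coordinates, whose origin is the TCP and whose axes are the tool frame's). Camera axes: x right, y down, z forward; pixel columns grow to the right and rows downward; lengths in mm; the calibration is good to about 2 mm. A picture is of the moment at which its call begins: read the wrist's pose just before it. camera_params takes no time and is no camera call.
- finish_job(): hands the job in, once; it reports no verdict.
The state is a dict: "t": time; "q": joint angles; "dq": joint speeds; "effort": joint torques, N m; "tool_pos": TCP position; "orientation": TCP orientation; "wrist_force": force on the tool from outside, world axes, zero at the start; "ft_torque": the same for the moment, N m; "opening": opening from 0.0 (shut) to 1.0 (fully open).
Only numpy, scipy, OpenCV 4.12 (cv2) and the standard library are available. Lean on these libraries where they do the work, as an engineer would, in place of code of your own. Each camera call takes 0.05 s, during which the arm holds its last target. There are 200 camera calls.

### The job

The magnetic stirrer leans and rocks because the foot at its front right corner (the front has the black knob) is too short. With the fingertips, push the loose grey wedge along the bench, thin end first, under that foot until the stirrer stands level. Then press lightly, straight down, on the stirrer's top over that same corner to check that it no longer rocks, and let go. Do not lift or squeeze the wedge, do not lift the stirrer or shove it away, and leave the other things alone.

Things in the scene. Friction and masses are not known exactly. Their poses are not given: they have to be found in the camera images.
- stirrer: loose magnetic stirrer, about 1.6 kg: white housing 160 x 160 mm, underside 20 mm and flat top 60 mm above the bench when level; round steel plate (radius 54 mm, centre x = y = +12 mm) up to 66 mm; black knob on the front (-x) face; domed feet (radius 16 mm) at x, y = +-58 mm. Leans about 0.085 rad on to the short foot. Origin: under the middle, at bench height when level; z up, y to its left
- short_foot (a point): lowest point of the stirrer's front right foot (x = -58, y = -58 mm), 7 mm shorter than the other three: on the bench while the stirrer leans; 7 mm above it, with the stirrer level, once it stands on the flat of the wedge
- corner_top (a point): point on the flat top of the stirrer's housing over the short foot, where to press; 60 mm above the bench when level
- stirrer_base (a point): middle of the underside of the stirrer's housing, 20 mm above the bench when level
- wedge: grey plastic wedge, 80 g, loose, 112 mm long (x), 70 mm wide (y). Origin: middle of its underside; +x to the thin toe. Top: 1.5 mm high at the toe (x = +56 mm), ramp up to 7 mm at x = +1 mm, flat 7 mm to x = -44 mm, then an end wall 12 mm thick, 32 mm high, full width. Starts by the stirrer's right (-y) side, toe to the short foot within 0.25 rad; goes in along the stirrer's +y
- wedge_push (a point): middle of the back face of the wedge's end wall (x = -56 mm of the wedge), 16 mm above the bench: the face to push, with up to about 10 N. The wall meets the side of the stirrer's housing when the short foot's centre is 22 mm in front of the wall, so 34 mm in front of this face
- screwdriver: screwdriver, 170 mm long, 17 mm high, lying; bystander; origin at its middle, on the bench
- marker: felt pen, 136 mm long, 13 mm high, lying; bystander; origin at its middle, on the bench
- coil: black bobbin wound with white tubing, 64 mm long, 27 mm thick, lying; bystander; origin at its middle, on the bench
- hex_key: black hexagon key, 82 x 30 mm, 6 mm high, lying; bystander; origin at its middle, on the bench

How it is judged:
By the outcome, as a careful person would: the job done as asked, in the order asked, and still so for the second after the job is handed in, with the robot touching nothing.
It also fails if it takes over 54 s, if anything falls off the work surface, if the arm or the gripper's body presses on something with over 40 N, if the wrist force passes 120 N, or if a joint passes its speed limit or range.

## Working session

There is one attempt and no reset: what is moved stays moved. The work goes in short steps, Python scripts to look and compute and a shell command to move; the robot and the scene stay as the last step left them, time stands still between calls to the robot, and variables do not carry over. Pictures are saved under pics/ and viewed, about 8 in all and at most 12, crops included, and the job is handed in when it is done.

```bash
mkdir -p pics; cat > h.py <<'E'
import numpy as np, cv2
from scipy.spatial.transform import Rotation as R
from cell import monitor, viewer, finish_job, robot
def rot(q): return R.from_quat([q[1],q[2],q[3],q[0]]).as_matrix()
def cam(n, st=None):
    p=viewer.camera_params(n); K=np.array(p["intrinsics"])
    if "hand_eye" in p:
        st=st or monitor.read_state(); T=np.array(p["hand_eye"]); A=rot(st["orientation"])
        return K, A@T[:3,:3], A@T[:3,3]+np.array(st["tool_pos"])
    return K, rot(p["orientation"]), np.array(p["xyz"])
def ray(c,u,v,z):
    K,A,o=c; d=A@np.linalg.inv(K)@[u,v,1]; return o+d*(z-o[2])/d[2]
def proj(c,P):
    K,A,o=c; q=K@A.T@(np.array(P)-o); return q[:2]/q[2]
def snap(n,f,crop=None,s=1):
    im=viewer.get_image(n)[:,:,::-1].copy()
    if crop: a,b,c,d=crop; im=im[b:d,a:c]
    if s!=1: im=cv2.resize(im,None,fx=s,fy=s,interpolation=cv2.INTER_CUBIC)
    cv2.imwrite("pics/"+f,im)
E
python3 - <<'E'
from h import *
s=monitor.read_state(); print(s); print(rot(s["orientation"]).round(3)); print(robot.tips_ahead)
snap("top","top0.png"); snap("scene","sc0.png")
for n in("top","scene"): print(n,[x.round(3).tolist() for x in cam(n)])
E
```

```text
{'t': 0.0, 'q': array([-1.28702004e+00,  3.42738023e-01,  1.52501433e+00,  1.14883789e-05,
        1.27537689e+00, -1.45991956e-01]), 'dq': array([-0.00021616,  0.00091311,  0.00277348,  0.00213464, -0.00159079,
        0.00017815]), 'effort': array([-1.36007937e-03, -4.31237805e+01, -2.44222873e+01,  7.17601064e-02,
        5.56907896e-02, -1.27827093e-04]), 'tool_pos': array([ 218.66684407, -476.8788485 ,  240.03793552]), 'orientation': array([ 0.59547657, -0.59475713,  0.38229146, -0.3814772 ]), 'wrist_force': array([ 0.81566922, -0.08140458, -0.31747569]), 'ft_torque': array([ 0.02884676, -0.02808409, -0.01560347]), 'opening': 0.9987785647146141}
[[ 0.417 -0.     0.909]
 [-0.909  0.001  0.417]
 [-0.002 -1.     0.   ]]
14.0
top [[[372.696, 0.0, 316.402], [0.0, 372.696, 205.419], [0.0, 0.0, 1.0]], [[0.023, -0.999, 0.036], [-0.999, -0.024, -0.023], [0.024, -0.035, -0.999]], [509.46, 26.535, 1050.976]]
scene [[[392.309, 0.0, 322.878], [0.0, 392.309, 194.094], [0.0, 0.0, 1.0]], [[0.549, -0.331, 0.768], [-0.836, -0.206, 0.509], [-0.011, -0.921, -0.389]], [-196.896, -471.153, 466.044]]
```

View pics/top0.png

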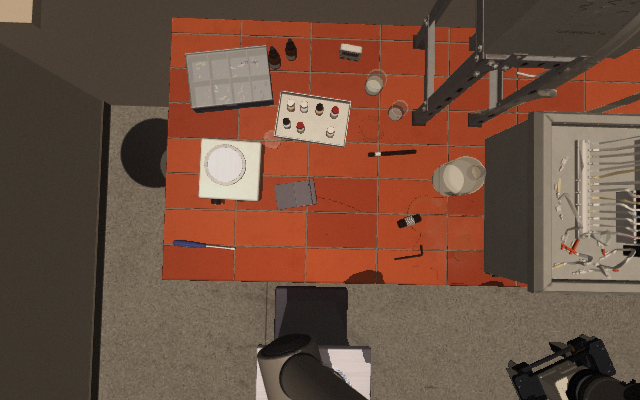

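View pics/sc0.png

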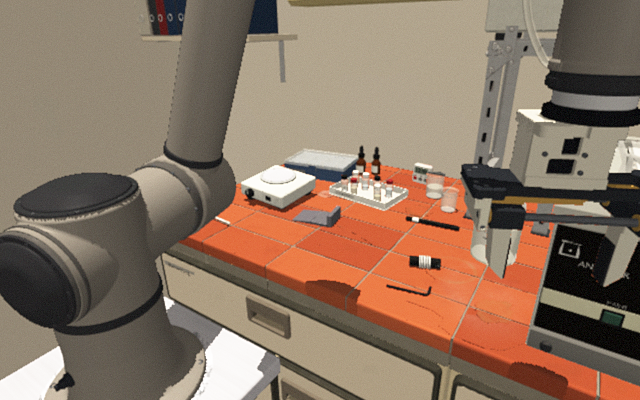

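The stirrer is at about (231,168) in the top view, with its knob at (217,202). The wedge is at about (295,194), with its wall on the right and its toe towards the stirrer's lower right corner.

```bash
python3 - <<'E'
from h import *
snap("top","top1.png",(190,130,325,220),5.9)
E
```

```text
(no output)
```

View pics/top1.png

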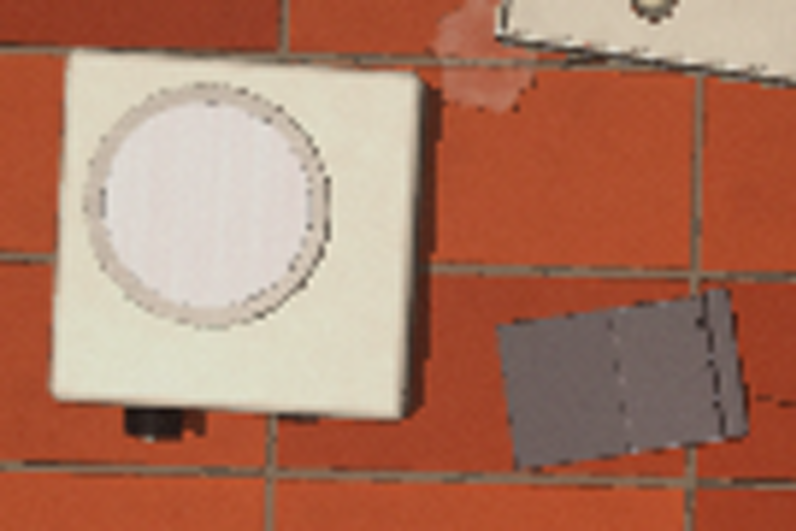

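```bash
cat > fit.py <<'E'
from h import *
from scipy.optimize import least_squares
def fit(c,obj,pix,x0,lean=0):
    L=R.from_rotvec(lean*np.array([1,-1,0])/2**.5*1).as_matrix()
    def pts(p): 
        return (R.from_euler('z',p[2]).as_matrix()@L@np.array(obj,float).T).T+[p[0],p[1],0]
    f=lambda p:(np.array([proj(c,P) for P in pts(p)])-pix).ravel()
    s=least_squares(f,x0); return s.x,abs(s.fun).max(),pts
WEDGE=[(56,35,1.5),(56,-35,1.5),(-56,35,32),(-56,-35,32)]
STIR=[(80,80,60),(80,-80,60),(-80,-80,60),(-80,80,60)]
E
python3 - <<'E'
from fit import *
c=cam("top"); t=lambda a:np.array(a)/5.9+[190,130]-.5+.5/5.9
for l in (-.085,.085):
    s,e,p=fit(c,STIR,t([(68,52),(420,75),(405,417),(52,400)]),[500,250,0],l); 
    L=R.from_rotvec(l*np.array([1,-1,0])/2**.5).as_matrix()
    print("stir",l,s.round(3),e.round(2), (L@[-58,-58,-0]).round(1))
    A=R.from_euler('z',s[2]).as_matrix()
    print(" foot",(A@[-58,-58,0]+[s[0],s[1],0]).round(1),"+y dir",A[:,1].round(3))
    print(" plate check",((proj(c,A@L@[12,12,66]+[s[0],s[1],0])-[190,130])*5.9).round(0))
w,e,p=fit(c,WEDGE,t([(517,469),(498,326),(748,436),(730,290)]),[440,90,1.5]); print("wedgeA",w,e)
w,e,p=fit(c,WEDGE,t([(517,469),(498,326),(748,436),(730,290)]),[440,90,1.5]); A=R.from_euler('z',w[2]).as_matrix()
for q in [(56,0,0),(-56,0,16)]: print((A@q+[w[0],w[1],0]).round(1))
E
```

```text
stir -0.085 [ 6.31564e+02  2.33163e+02 -1.90000e-02] 1.42 [-57.8 -57.8   7. ]
 foot [572.4 176.3   0. ] +y dir [0.019 1.    0.   ]
 plate check [205. 202.]
stir 0.085 [ 6.38139e+02  2.39446e+02 -2.50000e-02] 0.97 [-57.8 -57.8  -7. ]
 foot [578.7 182.9   0. ] +y dir [0.025 1.    0.   ]
 plate check [207. 205.]
wedgeA [576.50512373  63.12038984   1.72365728] 0.3518665781412551
[568.  118.5   0. ]
[585.    7.8  16. ]
```

```bash
python3 -m creep '[20,-252,90,521,-74,20,-252,90,521,-74,20,-252,90,521,-74,20,-252,90,521,-74,20,-252,90,521,-74,20,-252,90,521,-74,20,-252,90,521,-74,20,-252,90,521,-74,20,-252,90,521,-74,20,-252,90,521,-74,20,-252,90,521,-74,20,-252,90,521,-74]'
python3 - <<'E'
from h import *
s=monitor.read_state(); print(s["q"].round(2),rot(s["orientation"]).round(3)); 
c=cam("wrist"); print(np.array(viewer.camera_params("wrist")["hand_eye"]).round(2), [np.round(x,2).tolist() for x in c])
E
```

```text
t: 1.15
tool_pos: [534.1, -94.3, 163.3]
orientation: [0.705, -0.705, -0.054, 0.054]
wrist_force: [0.6, -1.1, 0.2]
opening: 0.227
[-0.32  0.45  1.59  0.    1.11 -0.47] [[ 0.988 -0.001 -0.153]
 [ 0.153  0.001  0.988]
 [-0.    -1.     0.001]]
[[   1.     -0.     -0.     -0.55]
 [  -0.     -0.3     0.95 -143.33]
 [  -0.     -0.95   -0.3    81.41]
 [   0.      0.      0.      1.  ]] [[[343.74, 0.0, 323.98], [0.0, 343.74, 204.82], [0.0, 0.0, 1.0]], [[0.99, 0.14, 0.05], [0.15, -0.94, -0.3], [-0.0, 0.3, -0.95]], [521.21, -14.06, 306.75]]
```

```bash
python3 - <<'E'
from h import *
print(monitor.read_state()["tool_pos"]); snap("wrist","w1.png",None,1.25)
c=cam("wrist"); print([proj(c,p).round(0)*1.25 for p in [(568,118,0),(585,8,16),(578.7,183,0)]])
E
```

```text
[534.09959217 -94.2877014  163.33451175]
[array([508.75, -87.5 ]), array([502.5 , 108.75]), array([ 553.75, -222.5 ])]
```

View pics/w1.png

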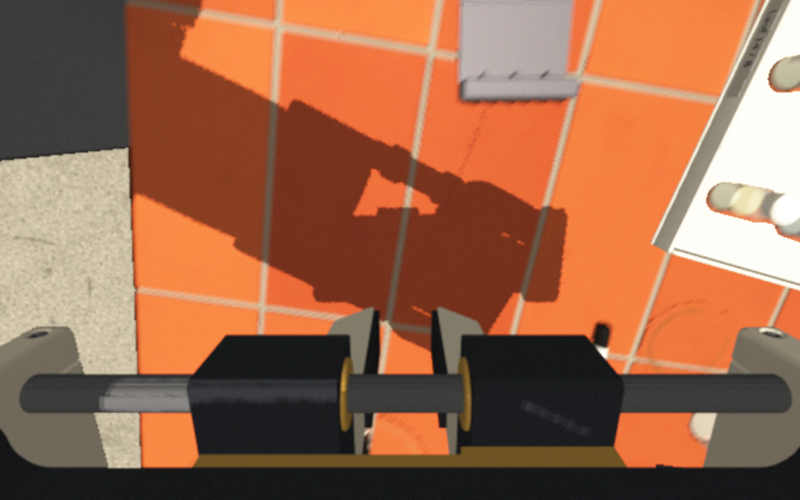

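The wedge's back wall shows at (460–578, 75–100) in the 1.25x wrist picture, which agrees with the top fit. The vial rack is off to the right, so I'll check its clearance from the gripper body.

```bash
python3 - <<'E'
from h import *
c=cam("top")
for n,p,z in [("rackFL",(274.5,138),25),("rackFR",(344,146),25),("vial1",(287,123),60),("vial2",(300,127),60),("vial3",(330,132),60)]: print(n,ray(c,*p,z).round(0),ray(c,*p,0).round(0))
snap("scene","sc1.png",(230,130,470,250),3.3)
E
```

```text
rackFL [730. 123.  25.] [735. 126.   0.]
rackFR [713. -70.  25.] [718. -72.   0.]
vial1 [764.  88.  60.] [779.  91.   0.]
vial2 [754.  53.  60.] [769.  54.   0.]
vial3 [743. -28.  60.] [757. -31.   0.]
```

View pics/sc1.png

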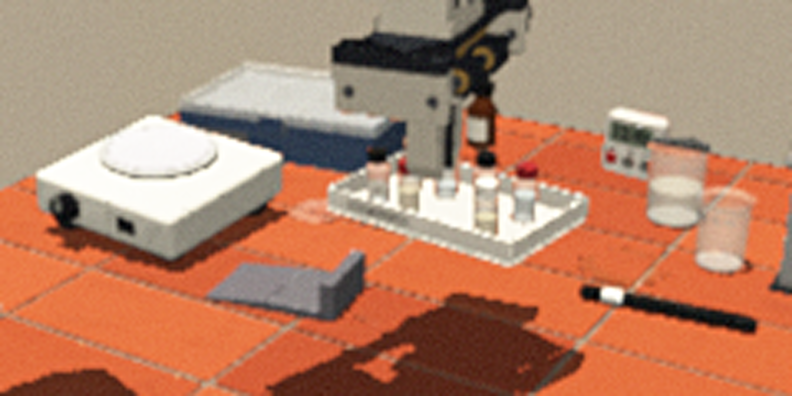

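```bash
python3 -m creep '[20,66,60,63,0,20,66,60,63,0,20,66,60,63,0,20,66,60,63,0,20,66,100,63,0,20,66,120,63,0,20,66,135,63,0,20,66,141,63,0,20,66,141,63,0,20,66,141,63,0,20,66,141,63,0]'
python3 - <<'E'
from h import *
s=monitor.read_state(); print(s["tool_pos"].round(1),s["dq"].round(3),rot(s["orientation"]).round(3)); snap("wrist","w2.png",None,1.25)
E
```

```text
t: 2.17
tool_pos: [591.4, -19.0, 23.0]
orientation: [0.706, -0.704, -0.056, 0.054]
wrist_force: [0.4, 0.2, -0.5]
opening: 0.221
[591.4 -19.   23. ] [ 0.004 -0.004 -0.001  0.001 -0.003  0.002] [[ 0.988  0.001 -0.155]
 [ 0.155  0.002  0.988]
 [ 0.002 -1.     0.002]]
```

View pics/w2.png

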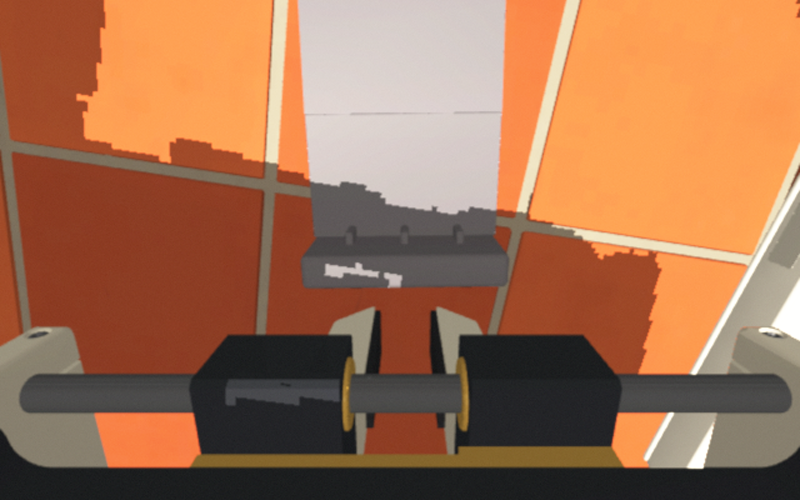

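The wall is flush and centred ahead of the fingers (wall at 303–508 px, middle 405). First I'll push straight.

```bash
python3 -m creep '[20,0,0,10,0,20,0,0,14,0,20,0,0,17,0,20,0,0,20,0,20,0,0,23,0,20,0,0,27,0,20,0,0,31,0,20,0,0,35,0,20,0,0,39,0,20,0,0,43,0,20,0,0,46,0,20,0,0,48,0]'
python3 - <<'E'
from h import *
s=monitor.read_state(); print(s["tool_pos"].round(1),s["wrist_force"].round(1),rot(s["orientation"])[:,2].round(3)); 
snap("top","top2.png",(190,130,325,220),5.9)
snap("wrist","w3.png",None,1.25)
E
```

```text
t: 3.22
tool_pos: [583.9, 29.0, 23.1]
orientation: [0.706, -0.704, -0.056, 0.055]
wrist_force: [-0.2, -0.8, 1.0]
opening: 0.214
[583.9  29.   23.1] [-0.2 -0.8  1. ] [-0.156  0.988  0.002]
```

View pics/w3.png

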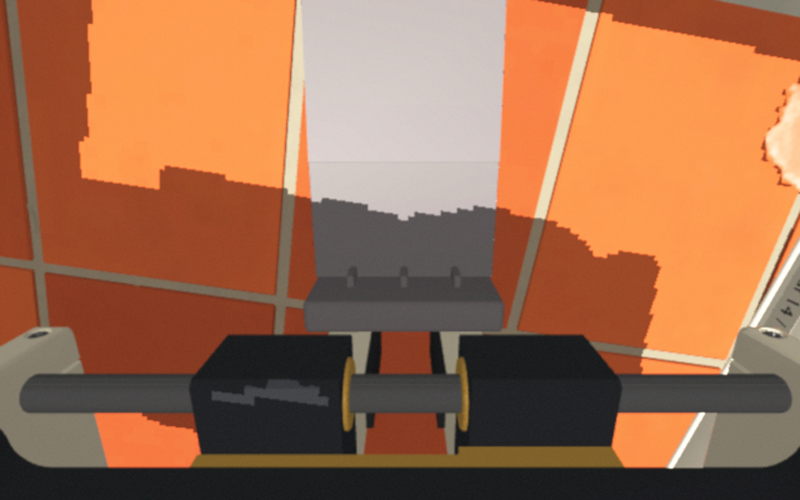

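```bash
python3 - <<'E'
from h import *
s=monitor.read_state(); c=cam("wrist",s); A=rot(s["orientation"])
for p,z in [((305,330),32),((502,330),32),((310,161),7),((499,161),7)]:
    print((A.T@(ray(c,p[0]/1.25,p[1]/1.25,z)-s["tool_pos"])).round(1))
E
```

```text
[-35.3  -9.   11.8]
[33.1 -8.9 11.6]
[-35.1  16.2  67. ]
[33.7 16.3 66.9]
```

```bash
python3 -m creep '[20,0,0,3,0.8,20,0.1,0,6,1.8,20,0.2,0,9,2.8,20,0.4,0,12,3.8,20,0.6,0,15,4.8,20,0.8,0,18,5.8,20,1,0,21,6.8,20,1.2,0,24,7.8,20,1.4,0,26,8.8,20,1.6,0,28,9.6,20,1.8,0,30,10.3,20,1.8,0,31,10.3]'
python3 - <<'E'
from fit import *
s=monitor.read_state(); print(s["tool_pos"].round(1),s["wrist_force"].round(1),rot(s["orientation"])[:,2].round(3)); 
snap("top","top3.png",(190,130,325,220),5.9)
snap("wrist","w4.png",None,1.25)
E
python3 -c "
import cv2,numpy as np
a=cv2.resize(cv2.imread('pics/top3.png'),(600,400)); b=cv2.resize(cv2.imread('pics/w4.png'),(640,400))
cv2.imwrite('pics/c4.png',cv2.resize(np.hstack([a[:200].repeat(1,0)*0+a[:200],b[:200]]),(800,130)))"
```

```text
t: 4.32
tool_pos: [580.6, 59.1, 23.2]
orientation: [0.707, -0.707, 0.008, -0.009]
wrist_force: [-0.8, -7.2, 0.9]
opening: 0.219
[580.6  59.1  23.2] [-0.8 -7.2  0.9] [0.024 1.    0.001]
```

View pics/w4.png

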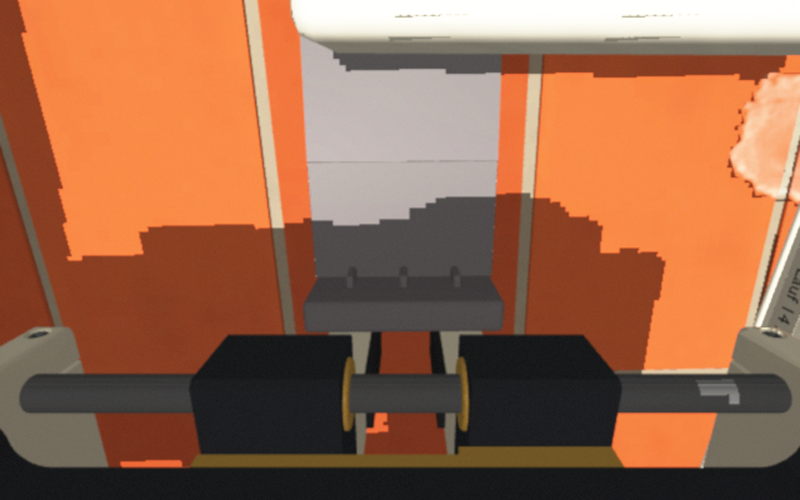

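The wedge is flush and square to the housing. The housing's front right corner is at about (295,25), the ramp line is at row 161, and the toe is just meeting the foot (7 N).

```bash
python3 - <<'E'
from fit import *
s=monitor.read_state(); c=cam("wrist",s)
for p,z in [((293,10),50),((296,30),45),((330,50),13),((700,55),20),((700,40),53),((330,40),48)]: print(p,z,ray(c,p[0]/1.25,p[1]/1.25,z).round(1))
E
```

```text
(293, 10) 50 [555.8 166.3  50. ]
(296, 30) 45 [555.  162.9  45. ]
(330, 50) 13 [558.4 162.7  13. ]
(700, 55) 20 [674.7 157.4  20. ]
(700, 40) 53 [653.3 156.8  53. ]
(330, 40) 48 [563.9 159.9  48. ]
```

```bash
python3 -m creep '[20,-0.2,0,3,0,20,-0.4,0,6,0,20,-0.6,0,9,0,20,-0.8,0,12,0,20,-1,0,15,0,20,-1.2,0,18,0,20,-1.3,0,21,0,20,-1.4,0,24,0,20,-1.6,0,27,0,20,-1.8,0,30,0,20,-2,0,33,0,20,-2.2,0,36,0]'
python3 - <<'E'
from fit import *
s=monitor.read_state(); print(s["tool_pos"].round(1),s["wrist_force"].round(1),rot(s["orientation"])[:,2].round(3)); 
snap("wrist","w5.png",None,1.25)
E
```

```text
t: 5.42
tool_pos: [579.2, 95.4, 23.2]
orientation: [0.708, -0.707, 0.008, -0.009]
wrist_force: [0.5, -5.5, -0.5]
opening: 0.221
[579.2  95.4  23.2] [ 0.5 -5.5 -0.5] [0.024 1.    0.001]
```

View pics/w5.png

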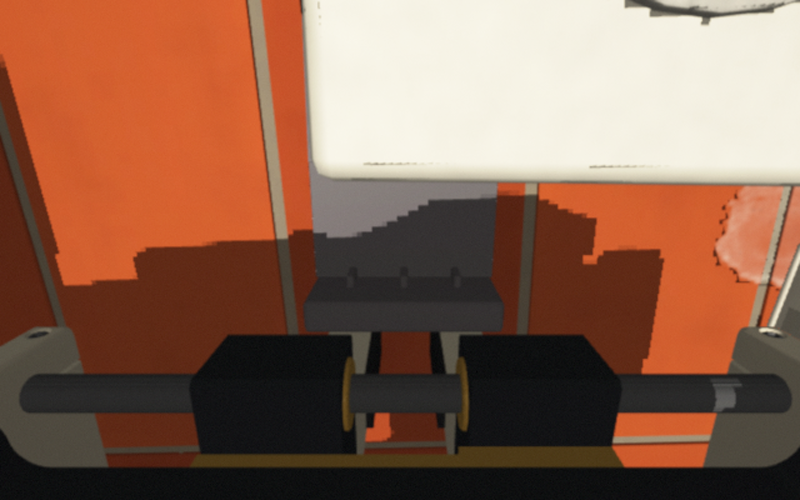

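```bash
python3 - <<'E'
from fit import *
s=monitor.read_state(); c=cam("wrist",s)
for p,z in [((330,178),55),((330,178),18),((780,182),58),((306,100),55),((300,10),60)]: print(p,z,ray(c,p[0]/1.25,p[1]/1.25,z).round(1))
print("wall front y",s["tool_pos"][1]+10+12)
E
```

```text
(330, 178) 55 [561.1 163.5  55. ]
(330, 178) 18 [554.6 159.   18. ]
(780, 182) 58 [674.8 160.   58. ]
(306, 100) 55 [556.7 182.5  55. ]
(300, 10) 60 [558.2 201.   60. ]
wall front y 118.13861567396344
```

```bash
python3 -m creep '[20,-0.2,0,3,0,20,-0.4,0,6,0,20,-0.6,0,9,0,20,-0.8,0,12,0,20,-1,0,15,0,20,-1.2,0,18,0,20,-1.3,0,21,0,20,-1.4,0,24,0,20,-1.5,0,27,0,20,-1.6,0,30,0,20,-1.8,0,33,0,20,-2,0,36,0]'
python3 - <<'E'
from fit import *
s=monitor.read_state(); print(s["tool_pos"].round(1),s["wrist_force"].round(1),rot(s["orientation"])[:,2].round(3)); 
snap("wrist","w6.png",None,1.25)
E
```

```text
t: 6.47
tool_pos: [577.9, 132.0, 23.2]
orientation: [0.708, -0.707, 0.008, -0.008]
wrist_force: [0.5, -5.3, -1.7]
opening: 0.215
[577.9 132.   23.2] [ 0.5 -5.3 -1.7] [0.024 1.    0.001]
```

View pics/w6.png

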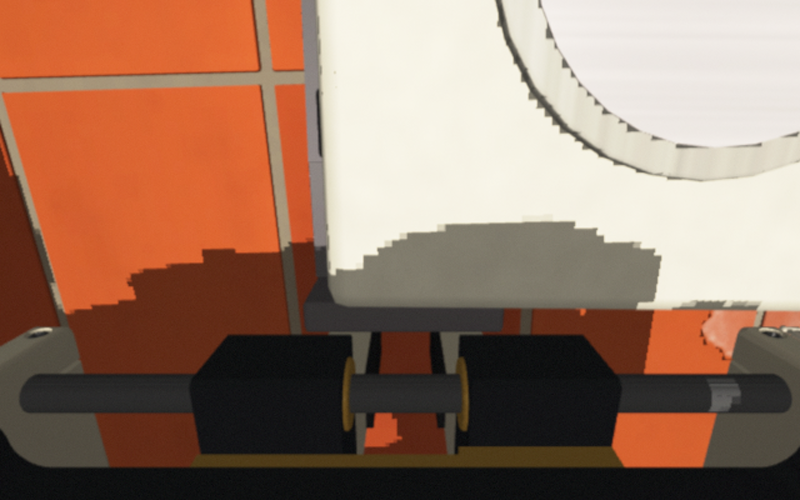

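```bash
python3 - <<'E'
from fit import *
s=monitor.read_state(); c=cam("wrist",s)
for p,z in [((400,303),58),((400,307),53),((330,200),58),((325,60),58)]: print(p,z,ray(c,p[0]/1.25,p[1]/1.25,z).round(1))
print("wall front y",s["tool_pos"][1]+10+12)
E
```

```text
(400, 303) 58 [576.9 165.9  58. ]
(400, 307) 53 [576.7 162.5  53. ]
(330, 200) 58 [559.9 194.9  58. ]
(325, 60) 58 [561.2 227.5  58. ]
wall front y 154.70564266200694
```

The stirrer now sits on the wedge, and the wall is about 9 mm short of the housing. I'll push 6 mm more, then back off and look from the top camera.

```bash
python3 -m creep '[20,-0.1,0,2,0,20,-0.2,0,4,0,20,-0.3,0,5,0,20,-0.3,0,6,0,20,-0.3,0,6,0,20,-0.3,0,2,0,20,-0.3,0,-4,0,20,-0.3,0,-14,0,20,-0.3,-20,-24,0,20,-0.3,-60,-26,0,20,-0.3,-100,-26,0,20,-0.3,-120,-26,0]'
python3 -m creep '[0,0,0,-60,0,0,0,0,-100,0,0,0,0,-120,0,0,0,0,-120,0,0,0,0,-120,0,0,0,0,-120,0]'
python3 - <<'E'
from fit import *
s=monitor.read_state(); print(s["tool_pos"].round(1),s["wrist_force"].round(1),rot(s["orientation"]).round(3)); 
snap("top","top4.png",(190,130,325,220),5.9)
E
```

```text
t: 7.52
tool_pos: [578.6, 105.9, 147.9]
orientation: [0.708, -0.706, 0.006, -0.011]
wrist_force: [0.6, 0.4, -0.2]
opening: 0.217
t: 8.02
tool_pos: [575.5, -14.2, 147.4]
orientation: [0.708, -0.706, 0.007, -0.011]
wrist_force: [1.0, 0.5, 0.5]
opening: 0.009
[575.5 -14.2 147.4] [1.  0.5 0.5] [[ 1.     0.006  0.026]
 [-0.026  0.004  1.   ]
 [ 0.006 -1.     0.004]]
```

View pics/top4.png

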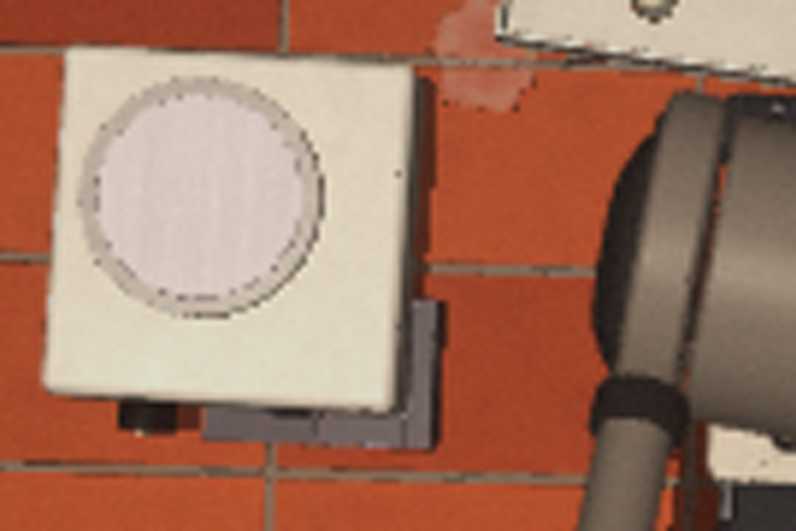

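```bash
python3 - <<'E'
from fit import *
c=cam("top"); t=lambda a:np.array(a)/5.9+[190,130]-.5+.5/5.9
A=lambda a:R.from_euler('z',a).as_matrix()
for l in (0,.03,.085):
    s,e,p=fit(c,STIR,t([(67,45),(415,65),(394,411),(45,387)]),[640,240,0],l)
    f=A(s[2])@[-58,-58,0]+[s[0],s[1],0]
    L=R.from_rotvec(l*np.array([1,-1,0])/2**.5).as_matrix()
    print(l,s.round(3),e.round(2),"foot",f.round(1),"plate",((proj(c,A(s[2])@L@[12,12,66]+[s[0],s[1],0])-[190,130])*5.9).round(0))
    if l==0: S,F=s,f
w,e,_=fit(c,[(56,35,1.5),(-56,35,32),(-56,-35,32)],t([(203,438),(436,451),(447,302)]),[580,200,1.55])
print("wedge",w.round(3),e.round(2),"foot in wedge",(A(w[2]).T@(F-[w[0],w[1],0])).round(1))
print("corner_top", (A(S[2])@[-58,-58,60]+[S[0],S[1],0]).round(1))
E
```

```text
0 [ 6.38828e+02  2.39096e+02 -3.40000e-02] 1.06 foot [578.9 183.1   0. ] plate [200. 194.]
0.03 [ 6.40004e+02  2.40192e+02 -3.50000e-02] 1.2 foot [580.  184.3   0. ] plate [201. 194.]
0.085 [ 6.42173e+02  2.42210e+02 -3.70000e-02] 1.56 foot [582.  186.4   0. ] plate [201. 195.]
wedge [577.875 202.52    1.523] 0.52 foot in wedge [-19.3  -1.9   0. ]
corner_top [578.9 183.1  60. ]
```

The level model fits best. The foot is at wedge x = -19, y = -2, on the flat, and the stirrer has barely moved. Next I'll go over the corner and press.

```bash
python3 -m creep '[0,-2,0,50,0,0,-2,0,100,0,0,-2,0,150,0,0,-2,0,197,0,0,-2,0,197,0,0,-2,0,197,0,0,-2,30,197,0,0,-2,53,197,0,0,-2,53,197,0,0,-2,53,197,0]'
python3 - <<'E'
from fit import *
s=monitor.read_state(); print(s["tool_pos"].round(1),s["wrist_force"].round(1),rot(s["orientation"]).round(3)); 
snap("wrist","w7.png",(0,100,640,400),1.25)
E
```

```text
t: 8.9
tool_pos: [577.5, 184.2, 94.2]
orientation: [0.708, -0.706, 0.007, -0.009]
wrist_force: [0.0, 0.0, 1.5]
opening: 0.004
[577.5 184.2  94.2] [0.  0.  1.5] [[ 1.     0.003  0.023]
 [-0.023  0.003  1.   ]
 [ 0.003 -1.     0.003]]
```

View pics/w7.png

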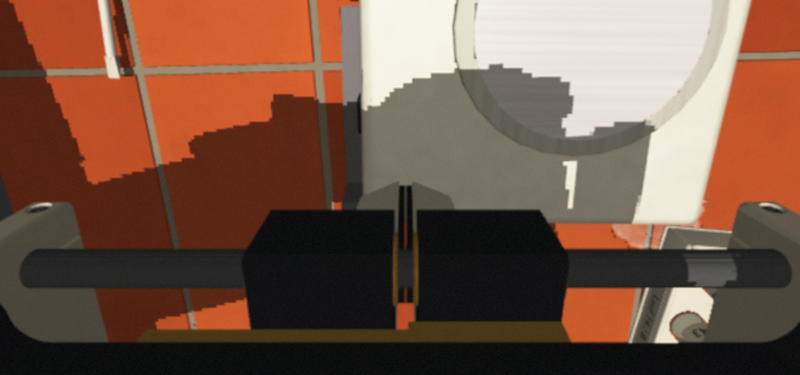

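```bash
python3 - <<'E'
from fit import *
s=monitor.read_state(); c=cam("wrist",s)
for p in [(363,150),(365,190),(550,220),(690,221)]: print(p,ray(c,p[0]/1.25,p[1]/1.25+100,58).round(1))
E
python3 -m creep '[0,1,4,-1,0,0,1,8,-1,0,0,1,11,-1,0,0,1,14,-1,0,0,1,16,-1,0,0,1,17,-1,0,0,1,17.5,-1,0,0,1,18,-1,0]'
```

```text
(363, 150) [560.1 199.7  58. ]
(365, 190) [559.9 180.   58. ]
(550, 220) [646.7 162.   58. ]
(690, 221) [713.5 159.5  58. ]
t: 9.62
tool_pos: [579.8, 183.2, 77.6]
orientation: [0.708, -0.706, 0.006, -0.011]
wrist_force: [-0.3, 0.4, 0.3]
opening: 0.004
```

```bash
python3 -m creep '[0,0,1,0,0,0,0,2,0,0,0,0,2.7,0,0,0,0,3.2,0,0,0,0,3.6,0,0]'
```

```text
t: 10.03
tool_pos: [579.8, 183.2, 74.0]
orientation: [0.708, -0.706, 0.006, -0.011]
wrist_force: [-0.1, -0.3, 3.1]
opening: 0.002
```

```bash
python3 -m creep '[0,0,0.3,0,0,0,0,0.5,0,0,0,0,0.5,0,0,0,0,0.5,0,0]'
```

```text
t: 10.37
tool_pos: [579.8, 183.2, 73.9]
orientation: [0.708, -0.706, 0.006, -0.011]
wrist_force: [-2.1, -1.1, 5.1]
opening: 0.004
```

```bash
python3 -m creep '[0,0,0.3,0,0,0,0,0.6,0,0,0,0,0.6,0,0,0,0,0.6,0,0,0,0,0.6,0,0,0,0,0.6,0,0]'
```

```text
t: 10.87
tool_pos: [579.8, 183.2, 73.9]
orientation: [0.708, -0.706, 0.006, -0.011]
wrist_force: [-2.2, -1.7, 8.2]
opening: 0.006
```

The corner holds firm at 8 N with 0.0–0.1 mm of travel. I'll let go, retreat and check.

```bash
python3 -m creep '[0,0,-1,0,0,0,0,-4,0,0,0,0,-15,0,0,0,0,-40,0,0,0,0,-75,0,0,0,0,-90,0,0,0,0,-90,-40,0,0,0,-90,-80,0,0,0,-90,-120,0,0,0,-90,-160,0,0,0,-90,-200,0,0,0,-90,-200,0]'
python3 - <<'E'
from fit import *
s=monitor.read_state(); print(s["tool_pos"].round(1),s["wrist_force"].round(1))
a=viewer.get_image("top")[130:220,190:325,::-1]; b=viewer.get_image("scene")[140:230,225:360,::-1]
cv2.imwrite("pics/end.png",cv2.resize(np.vstack([a,b]),None,fx=3.3,fy=3.3,interpolation=cv2.INTER_CUBIC))
E
```

```text
t: 11.87
tool_pos: [574.6, -23.8, 163.9]
orientation: [0.707, -0.707, 0.008, -0.013]
wrist_force: [0.1, 0.3, 0.7]
opening: 0.006
[574.6 -23.8 163.9] [0.1 0.3 0.7]
```

The picture limit is reached, so I'll compare the top view with the one taken before the press numerically.

```bash
python3 - <<'E'
from fit import *
snap("top","top5.png",(190,130,325,220),5.9)
a,b=[cv2.imread(f"pics/top{i}.png",0)[30:460,30:460] for i in (4,5)]
d=cv2.absdiff(a,b); print("changed px frac",(d>25).mean().round(4),"shift px(x5.9)",cv2.phaseCorrelate(a.astype(np.float32),b.astype(np.float32)))
print(monitor.read_state()["dq"].round(3)); print(finish_job())
E
```

```text
changed px frac 0.0 shift px(x5.9) ((0.025117851400722202, 0.010474298768201606), 0.8623353310200208)
[ 0.037  0.004  0.004  0.002 -0.001  0.   ]
the job is handed in; nothing more can be done
None
```

I pushed the wedge, thin end first, under the stirrer's front right foot until the stirrer stood level. I then pressed straight down over that corner, let go and handed the job in with the arm clear, at about 12 s.

- **Wedge:** the foot stands on the flat of the wedge, at x about -19 mm and y about -2 mm in the wedge's frame. The end wall stops just short of the housing. Pushing force read about 5–7 N.
- **Stirrer:** in the top view, its pose fits best as level. It turned by about 0.01 rad and shifted at most a few mm during the push.
- **Press:** the fingertips touched the corner at 60 mm above the bench. With force rising to about 8 N it gave no more than 0.1 mm, so it no longer rocks. About 2–3 N of that reading was sideways.
- **After release:** the top view of the stirrer and wedge matched the one from before the press, with no measurable shift.

**Limits of the checks:** the level fit leaves about 1 px (2–3 mm) of error at the housing corners, so the 60 mm contact height is the stronger evidence that it is level. I had used all 12 picture views, so the last check was numerical only and I did not see the final scene picture. I did not re-measure the other things on the bench. The gripper passed clear of them, and no unexpected forces showed.

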